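# Fit the clamp key and lock the measuring saddle

### The job

Take the T-handled key out of the storage block and put it into the clamp socket on top of the measuring saddle; press it lightly and turn it until its blade drops into the hidden slot and its collar lies flat on the boss. Then turn it clockwise as far as its stop, so that the T-bar is in line with the two ridges on the saddle, and leave it there fully home. Never press so hard that the sprung spindle under the blade is pushed to its bottom, leave the round-knobbed plug in its hole and do not disturb the other things on the bench.

Things in the scene. Friction and masses are not known exactly. Their poses are not given: they have to be found in the camera images.
- key: Steel T-handled clamp key, about 220 g, upright in a hole of the storage block. Origin: centre of the underside of its collar; z up the shank, x along the T-bar. Collar 38 across, 5 thick; round shank 13 across from there up to the T-bar; below the collar a round pilot 28 across, 14 long, then the blade. Fits either way round. All sizes here in mm.
- key_bar (a point): Middle of the key's T-bar, 44 above the key's origin. The bar is 70 long (key's x) x 14 wide (y) x 18 high (mm).
- key_blade (a point): Tip of the key's flat blade, 26 below the key's origin, on its axis. The blade is 24 wide (key's x, in line with the T-bar) x 6 thick (y) x 12 long (mm), below the pilot.
- plug: Steel blanking plug in the other hole of the same storage block: round knob 28 mm across instead of a T-bar, top 39 above its origin (centre of the underside of its collar), no blade. Not needed; it stays in its hole.
- rack: Grey plastic storage block, fixed, 75 (x) x 170 (y) x 45 mm high, origin at the centre of its underside. Two holes 30.6 across go down through it, on its y axis 50 either side of the origin; key and plug stand in them (either one in either) with their collars resting on its top.
- saddle: Grey measuring saddle on a short bed, fixed, 140 (x) x 240 (y) x 90 mm high, origin at the centre of its underside. In the middle of its top a square aluminium boss, 60 x 60, with the clamp socket. Its y axis is the locked line, marked by two low steel ridges (top 70 above the table) beside the boss: the T-bar lies along it when locked.
- socket (a point): Centre of the mouth of the clamp socket, on top of the boss, 90 mm above the table; frame turned like the saddle's. The bore is 30.6 across. With the blade in the slot below, the key goes down until its collar lies on the boss; a blade across the slot holds the collar 11 above it, or 4 with the spring pressed right down.
- slot (a point): Top of the slotted spindle on the bore's axis, 15 mm below the mouth at rest; sinks with the spindle but does not turn with it: the spindle's angle is not measured. Slot 8.8 wide, 14 deep, right across; it starts anywhere up to 80 degrees anticlockwise (from above) of the locked line, never on it. The spindle yields downwards on a spring, 2 N at first, 7 N at 6; at 7 it hits bottom, which harms it.
- spindle_foot (a point): Point on the bore's axis 43 mm below the mouth, the foot of the spindle. The spindle turns stiffly (0.06 N m): light rubbing does not turn it. Turned clockwise with the key it meets its stop with the slot on the locked line; anticlockwise it stops 100 degrees from there. The blade has up to about 7 degrees of play either way in the slot.
- vblock: Bystander: dark steel V-block, 45 x 28 x 34 high (mm); origin at the centre of its underside.
- ring_gauge: Bystander: small brass ring, 28 across, 16 high (mm); origin at the centre of its underside.
- screwdriver: Bystander: lying screwdriver with a blue handle, 190 long, 30 thick at most (mm); origin underneath it.
- bottle: Bystander: small white bottle, 40 across, 85 high (mm); origin at the centre of its underside.
- loupe: Bystander: standing brass loupe, 38 across, 48 high (mm); origin at the centre of its underside.
- gauge_case: Bystander: flat wooden case with steel blocks, 100 x 60 x 24 high (mm); origin at the centre of its underside.
- angle_block: Bystander: steel block, 50 x 30 x 40 high (mm); origin at the centre of its underside.
There are look-alikes about, which are no part of the job. What is shaped like the key but green or yellow is not meant.

How it is judged:
By the outcome, as a careful person would: the job done as asked, in the order asked, and still so for the second after the job is handed in, with the robot touching nothing.
It also fails if it takes over 64 s, if anything falls off the work surface, if the arm or the gripper's body presses on something with over 40 N, if the wrist force passes 120 N, or if a joint passes its speed limit or range.

### The arm

A 6-joint arm with a two-finger parallel gripper is mounted at the origin on the work surface. World frame = base frame: x ahead of the robot, y to its left, z up, the work surface at z = 0. Lengths are in m, angles in degrees, forces in N, time in s.
With the tool pointing down it reaches from about 0.25 to 0.725 m from the base axis. Payload 9.7 kg.
Tool frame: the origin (TCP) lies at the very end of the fingers, on their centre line; the grasp point (between the pads) lies tcp_to_grasp behind it (tcp_to_grasp is the distance from the TCP to the grasp point, in m); z points along the fingers, y is the direction in which the jaws open and shut (so a half turn about z gives the same grasp; the last joint's range is limited). The gripper opens to 85 mm and grips with 20 to 120 N. Pads are 22 mm wide; open, the fingers measure 114 mm over their backs; the gripper's body (76 mm by 85 mm) begins 54 mm behind the grasp point. The pads swing forward as they close: fully open they stand 13 mm farther back than shut.
Start: joints at [69.901, 4.979, 10.078, 95.1, 0, 90], TCP at [0.189, 0.517, 0.231] pointing down, gripper open.
Joint ranges: [-179.16, 179.16], [-48.56, 103.87], [-65.8, 70.77], [-126.05, 130.52], [-82.76, 87.17], [-180, 180]. Speed limits (degrees/s): [127.2, 127.2, 147.25, 180, 180, 180].

### API

Orientations are given as [roll, pitch, yaw] about the fixed x, y, z axes, in that order (R = Rz(yaw) Ry(pitch) Rx(roll)).
In Python, from workcell import * gives the robot as it stands. The module is installed in compiled form; this text tells all that it offers.
- The arm moves only by the shell command python3 -m pendant 'ROWS' [FORCE]. ROWS is JSON, a list of rows, each a list of 3 entries, a list of its own where there are three numbers: the opening in per cent of the stroke, from 0 (shut) to 100 (fully open), then the shift along the world's x, y, z in mm, then the turn, a rotation vector about the world's x, y, z in degrees. A call has 1 to 20 rows; each row is the pose to reach, as a shift and turn from the pose measured when the call began; what a row does not reach only later rows make up. A row lasts 1/8 s, in which the tool goes at most 62.5 mm and 10.7 degrees, less where a joint would pass 70% of its speed; a pose out of reach is approached as far as the arm can. A call with a gripper value outside its range is refused whole. The fingers move at their own pace and stop on an object; FORCE is the grip in N (left out, the last holds). Time passes only in rows, so rows that repeat a pose let the fingers close. It gives the time, the measured TCP pose, the force and the opening at its end, in the units of the state.
- get_obs(): the state, without advancing time (a new reading comes with each control period).
- camera(name): name is "scene" or "top" or "wrist"; returns a dict with "img" (384x512x3 uint8, red, green, blue), "fx", "fy", "cx", "cy" (pixels), "cam_to_world" (4x4, takes a point from camera to world coordinates); the wrist camera has in their place "T_tool_cam" (4x4, takes a point from camera to tool coordinates, whose origin is the TCP and whose axes are the flange's). Camera axes: x right, y down, z forward; pixel columns grow to the right and rows downward; lengths in m; the calibration is good to about 2 mm. The wrist camera is an equidistant fisheye: a pixel r from the principal point sees the ray r / f radians off the axis. A picture is of the moment at which its call begins: read the wrist's pose just before it. There is no depth.
- job_done(): hands the job in, once; it reports no verdict.
Trained networks look in a picture, given as the dict that the camera call returned (one of the last four; its "shot" number tells which), for a name from the list of things; names that differ only in an ending like _2 or _b are one class to them, and where a whole thing is asked for, a point or a joint stands for the part that bears it (a point fixed in the world has none). Each returns a list of dicts, best first, with "confidence" (0 to 1); they miss things now and then, are a little off and sometimes report something else, mostly with a low value. They report only what shows in the picture. A call takes as long as a camera call. They do not tell look-alikes from the thing itself.
- regions_of(picture, label): "region" (384x512 bool, what is visible of it).
- pinpoint(picture, label): "position" ([x, y, z] in m, in world coordinates, good to about 4 mm: a listed point, or the origin of a listed thing).
The state is a dict: "time": time; "q": joint angles; "qd": joint speeds; "joint_efforts": joint torques, N m; "ee_pos": TCP position; "tcp_rot": TCP orientation; "wrist_force": force on the tool from outside, world axes, zero at the start; "torque": the same for the moment, N m; "opening": finger opening in m.
Only numpy, scipy, OpenCV 4.12 (cv2) and the standard library are available. Lean on these libraries where they do the work, as an engineer would, in place of code of your own. Each camera call takes 0.05 s, during which the arm holds its last target. There are 200 camera calls.

## Working session

There is one attempt and no reset: what is moved stays moved. The work goes in short steps, Python scripts to look and compute and a shell command to move; the robot and the scene stay as the last step left them, time stands still between calls to the robot, and variables do not carry over. Pictures are saved under pics/ and viewed, about 8 in all and at most 12, crops included, and the job is handed in when it is done.

```bash
mkdir -p pics; cat > h.py <<'E'
from workcell import *
import numpy as np, cv2
def save(p,name,crop=None,s=1):
    im=p["img"][:,:,::-1]
    if crop: x0,y0,x1,y1=crop; im=im[y0:y1,x0:x1]
    cv2.imwrite("pics/"+name,cv2.resize(im,None,fx=s,fy=s,interpolation=cv2.INTER_CUBIC))
def proj(p,P):
    T=np.linalg.inv(p["cam_to_world"]); c=T[:3,:3]@np.array(P)+T[:3,3]
    return np.array([p["fx"]*c[0]/c[2]+p["cx"],p["fy"]*c[1]/c[2]+p["cy"]])
def back(p,uv,z):
    d=p["cam_to_world"][:3,:3]@np.array([(uv[0]-p["cx"])/p["fx"],(uv[1]-p["cy"])/p["fy"],1]); o=p["cam_to_world"][:3,3]
    return o+d*(z-o[2])/d[2]
E
python3 - <<'E'
from h import *
o=get_obs(); print(o)
for n in("top","scene"):
    p=camera(n); save(p,n+"1.png",s=1.5)
    print(n,p["cam_to_world"].round(3).tolist(),p["fx"])
    for l in("key","key_bar","plug","rack","saddle","socket"):
        for r in pinpoint(p,l)[:4]: print(l,np.round(r["position"],4),round(r["confidence"],2),proj(p,r["position"]).round())
E
```

```text
{'time': 0.0, 'q': array([ 6.99008656e+01,  5.01065008e+00,  1.00336960e+01,  9.50991617e+01,
       -7.59611698e-05,  9.00015973e+01]), 'qd': array([ 0.07223258,  0.00527189,  0.12132763, -0.00248369,  0.01142111,
       -0.00140071]), 'joint_efforts': array([-1.01031674e-03, -5.20395112e+01,  4.64797604e+01,  1.64466334e-02,
       -3.55554766e-05, -1.57064420e-05]), 'ee_pos': array([0.18892579, 0.51628707, 0.2305806 ]), 'tcp_rot': array([-1.79923884e+02,  7.80830657e-05,  1.59899268e+02]), 'wrist_force': array([-0.26188102,  0.18386706,  0.255328  ]), 'torque': array([ 0.05720698, -0.02679347,  0.00641362]), 'opening': 0.08524403947386103}
top [[-0.009, -0.99, 0.138, 0.393], [-1.0, 0.008, -0.009, 0.008], [0.008, -0.138, -0.99, 1.579], [0.0, 0.0, 0.0, 1.0]] 438.45231008022205
key [ 0.5434 -0.074   0.0283] 0.69 [276. 207.]
key [ 0.5426 -0.1903  0.0454] 0.65 [309. 207.]
key [ 0.6547 -0.2387  0.0244] 0.51 [321. 176.]
key [ 0.6681 -0.1388  0.0231] 0.49 [293. 173.]
key_bar [ 0.5465 -0.0781  0.0709] 0.67 [278. 205.]
key_bar [0.5149 0.2264 0.0482] 0.63 [190. 215.]
key_bar [ 0.5455 -0.1872
[... 394 characters left out ...]
1.088], [0.531, -0.671, 0.518, -0.777], [0.004, -0.609, -0.793, 1.277], [0.0, 0.0, 0.0, 1.0]] 499.3809729846508
key [ 0.6677 -0.1392  0.0293] 0.75 [242. 243.]
key [ 0.659  -0.2415  0.0226] 0.7 [220. 269.]
key [ 0.5416 -0.1899  0.0481] 0.61 [196. 232.]
key [0.5217 0.2236 0.0912] 0.36 [264. 132.]
key_bar [ 0.6693 -0.1396  0.0682] 0.76 [242. 236.]
key_bar [ 0.6581 -0.2417  0.0754] 0.69 [219. 260.]
key_bar [ 0.5446 -0.0782  0.0714] 0.65 [218. 202.]
key_bar [ 0.5439 -0.1847  0.09  ] 0.49 [197. 223.]
plug [ 0.5258 -0.2842  0.0432] 0.65 [172. 254.]
rack [ 0.5302 -0.236   0.0017] 0.61 [185. 250.]
saddle [ 5.194e-01  2.222e-01 -1.000e-04] 0.62 [263. 151.]
socket [0.5211 0.2216 0.089 ] 0.6 [264. 133.]
```

```bash
python3 - <<'E'
from h import *
p=camera("top"); q=camera("scene")
a=p["img"][150:260,150:360,::-1]; b=q["img"][90:310,130:330,::-1]
A=cv2.resize(a,(800,419),interpolation=2); cv2.imwrite("pics/topc.png",A)
cv2.imwrite("pics/scenec.png",cv2.resize(b,(540,594),interpolation=2))
E
```

```text
(no output)
```

View pics/topc.png

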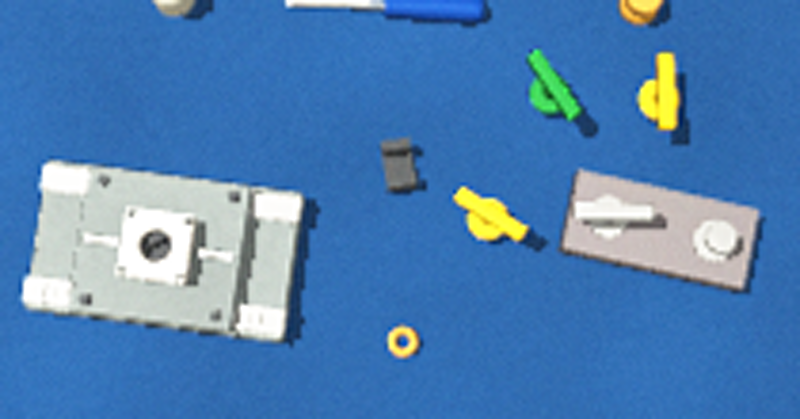

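View pics/scenec.png

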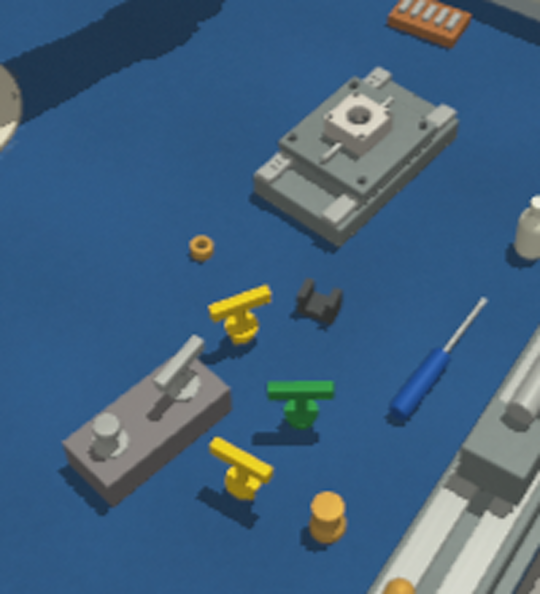

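Steel T-key in the block at top (310,204) / scene (196,228). The look-alikes are yellow at top (276,207) and (324,173), and green at (293,173). Only the steel one stands in the grey block and has the right colour, and these enlarged crops confirm it. The saddle's ridges run along about -7.4° yaw.

Next I'll look into the socket from above with the wrist camera.

```bash
python3 - <<'E'
from h import *
import workcell
p=camera("wrist"); print({k:(v.tolist() if hasattr(v,'tolist') else v) for k,v in p.items() if k!="img"})
print([ (k,getattr(workcell,k)) for k in dir(workcell) if 'grasp' in k])
E
```

```text
{'fx': 297.3186396354542, 'fy': 297.3186396354542, 'cx': 252.6736697965885, 'cy': 196.02834683471883, 'T_tool_cam': [[-0.0003172206207609961, -0.9526119981016635, -0.3041879031845819, 0.07803106920532933], [0.9999995333487585, -0.0005797623972565873, 0.0007727728173420649, 0.00019497090890752133], [-0.0009125093655736178, -0.3041875160954466, 0.95261173747668, -0.14321966419759732], [0.0, 0.0, 0.0, 1.0]], 'shot': 5}
[('tcp_to_grasp', 0.0187)]
```

```bash
python3 -m pendant '[[100,[50,-40,0],[0,0,0]],[100,[100,-80,0],[0,0,0]],[100,[150,-120,0],[0,0,0]],[100,[200,-160,0],[0,0,0]],[100,[250,-200,0],[0,0,0]],[100,[300,-240,0],[0,0,0]],[100,[350,-280,-20],[0,0,0]],[100,[405,-320,-55],[0,0,0]],[100,[405,-320,-85],[0,0,0]],[100,[405,-320,-85],[0,0,0]],[100,[405,-320,-85],[0,0,0]]]'
python3 - <<'E'
from h import *
from scipy.spatial.transform import Rotation as R
o=get_obs(); p=camera("wrist"); print(o["time"],o["ee_pos"],o["tcp_rot"],o["q"].round(1))
save(p,"w1.png",s=1.5)
T=np.eye(4);T[:3,:3]=R.from_euler("xyz",o["tcp_rot"],degrees=True).as_matrix();T[:3,3]=o["ee_pos"]
C=T@p["T_tool_cam"]; print(C.round(4).tolist())
for l in("socket","slot","saddle"):
    for r in pinpoint(p,l)[:2]: print(l,np.round(r["position"],4),round(r["confidence"],2))
E
```

```text
time: 2.22
ee_pos: [0.5938, 0.197, 0.1475]
tcp_rot: [180.0, 0.0, 159.9]
wrist_force: [0.2, 0.8, 1.3]
opening: 0.0855
2.225 [0.59376637 0.19697283 0.14748868] [1.79966480e+02 2.25271432e-02 1.59909831e+02] [18.3 14.5 11.7 87.1  0.  38.4]
[[0.3438, 0.8943, 0.2865, 0.5205], [0.939, -0.3279, -0.1034, 0.2239], [0.0015, 0.3046, -0.9525, 0.2907], [0.0, 0.0, 0.0, 1.0]]
socket [0.5204 0.2245 0.0889] 0.84
slot [0.5201 0.2247 0.0777] 0.78
saddle [0.5153 0.2242 0.002 ] 0.74
```

View pics/w1.png

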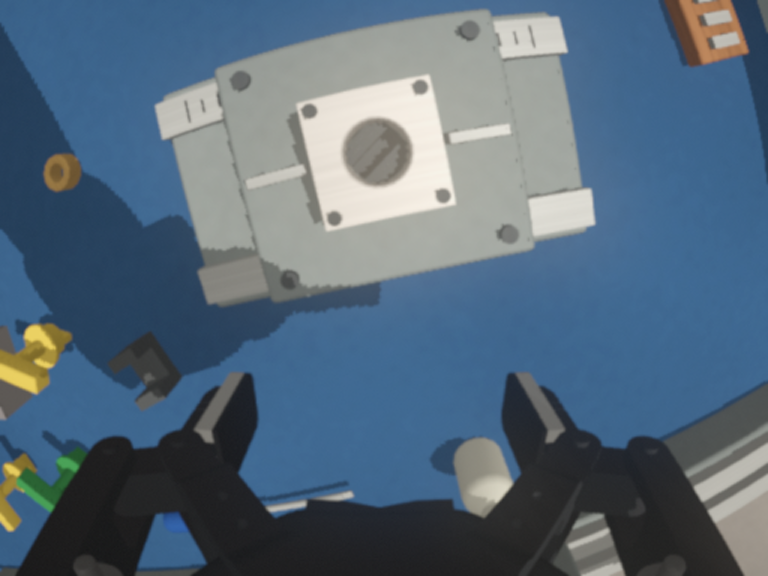

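The wrist view shows the bore at about (377,152), and the slot is visible as a diagonal band inside it. I'll rectify that to measure it.

```bash
cat >> h.py <<'E'
from scipy.spatial.transform import Rotation as R
def wcam(o,p):
    T=np.eye(4);T[:3,:3]=R.from_euler("xyz",o["tcp_rot"],degrees=True).as_matrix();T[:3,3]=o["ee_pos"]
    return T@p["T_tool_cam"]
def wproj(p,C,P):
    c=(np.asarray(P)-C[:3,3])@C[:3,:3]; r=np.hypot(c[...,0],c[...,1]); th=np.arctan2(r,c[...,2])
    return np.stack([p["cx"]+p["fx"]*th*c[...,0]/r,p["cy"]+p["fy"]*th*c[...,1]/r],-1)
def rect(p,C,cx,cy,z,half,n):
    # picture seen from above: right = -y, up = +x
    g=np.linspace(-half,half,n); U,V=np.meshgrid(g,g)
    m=wproj(p,C,np.stack([cx-V,cy-U,0*U+z],-1)).astype(np.float32)
    return cv2.remap(p["img"],m[...,0],m[...,1],cv2.INTER_CUBIC)
E
python3 - <<'E'
from h import *
o=get_obs(); p=camera("wrist"); C=wcam(o,p)
a=rect(p,C,.5205,.2235,.09,.04,400); b=rect(p,C,.5205,.2235,.075,.02,400)
cv2.imwrite("pics/r1.png",np.hstack([a,b])[:,:,::-1])
k=rect(p,C,.5205,.2235,.07,.09,600); cv2.imwrite("pics/r2.png",k[:,:,::-1])
# boss yaw
g=a.min(2); m=(g>190).astype(np.uint8); c=max(cv2.findContours(m,0,1)[0],key=cv2.contourArea); print("boss",cv2.minAreaRect(c))
m=((a.max(2)<170)&(np.hypot(*(np.mgrid[:400,:400]-200))<110)).astype(np.uint8)
c=max(cv2.findContours(m,0,1)[0],key=cv2.contourArea); print("bore",cv2.minEnclosingCircle(c),cv2.fitEllipse(c))
E
```

```text
boss ((197.71475219726562, 210.13958740234375), (302.3686828613281, 302.78643798828125), 8.004729270935059)
bore ((197.29598999023438, 210.52642822265625), 75.50517272949219) ((197.0785369873047, 210.62403869628906), (147.7947998046875, 148.80381774902344), 9.42247200012207)
```

View pics/r1.png

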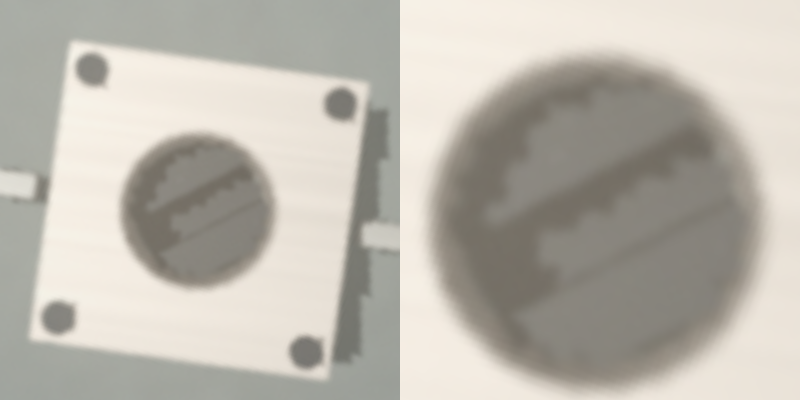

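Boss centre is about (0.518, 0.224) with saddle yaw -8.0°, so the locked bar direction is 82°. The slot edges at (485,220)-(690,125) and (520,315)-(730,200) give a slot direction of about 117°, which is 35° anticlockwise of locked. A second view at another yaw will calibrate the wrist camera.

```bash
python3 -m pendant '[[100,[-8,-6,0],[0,0,-10]],[100,[-17,-12,0],[0,0,-20]],[100,[-26,-18,0],[0,0,-30]],[100,[-36,-25,0],[0,0,-40]],[100,[-48,-33,0],[0,0,-50]],[100,[-60,-42,0],[0,0,-60]],[100,[-75,-51,0],[0,0,-70]],[100,[-75,-51,0],[0,0,-70]],[100,[-75,-51,0],[0,0,-70]]]'
python3 - <<'E'
from h import *
o=get_obs(); p=camera("wrist"); C=wcam(o,p); print(o["time"],o["ee_pos"],o["tcp_rot"])
a=rect(p,C,.5205,.2235,.09,.04,400)
g=a.min(2); m=(g>190).astype(np.uint8); c=max(cv2.findContours(m,0,1)[0],key=cv2.contourArea); r=cv2.minAreaRect(c); print("boss",r)
k=.08/399
f=lambda u,v:np.array([.5205-(v-199.5)*k,.2235-(u-199.5)*k])
m1=f(197.5,210.4); m2=f(*r[0]); print(m1,m2)
m=((a.max(2)<170)&(np.hypot(*(np.mgrid[:400,:400]-200))<110)).astype(np.uint8)
c=max(cv2.findContours(m,0,1)[0],key=cv2.contourArea); e=cv2.fitEllipse(c);print("bore",e,f(*e[0]))
y1,y2=np.radians(159.91),np.radians(o["tcp_rot"][2])
# planar offset e in frame turned by yaw
A=lambda y:np.array([[np.cos(y),-np.sin(y)],[np.sin(y),np.cos(y)]])
M=np.block([[np.eye(2),A(y1)],[np.eye(2),A(y2)]]); print("s,e",np.linalg.solve(M,np.r_[m1,m2]))
b=rect(p,C,.5205,.2235,.075,.02,400); cv2.imwrite("pics/r3.png",np.hstack([a,b])[:,:,::-1])
E
```

```text
time: 3.6
ee_pos: [0.5194, 0.1469, 0.1484]
tcp_rot: [179.8, 0.1, 90.2]
wrist_force: [0.6, 0.8, 0.1]
opening: 0.0854
3.6 [0.51943959 0.14686796 0.14844666] [1.79845419e+02 7.84255036e-02 9.01892490e+01]
boss ((197.7381134033203, 209.93038940429688), (306.43414306640625, 308.0270080566406), 8.04289436340332)
[0.51831454 0.223901  ] [0.51840869 0.22385326]
bore ((194.94190979003906, 209.90940856933594), (139.6666717529297, 144.0509490966797), 1.1611042022705078) [0.5184129 0.2244139]
s,e [ 5.18327346e-01  2.23809546e-01  4.34454262e-05 -8.14914846e-05]
```

View pics/r3.png

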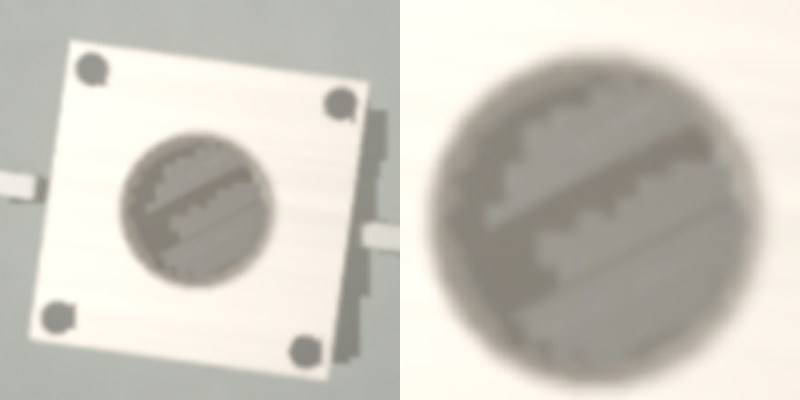

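Both views agree, so the wrist camera error is under 0.1 mm: socket (0.5183, 0.2238), slot edges at about 27° as before. Now over to the key.

```bash
python3 -m pendant '[[100,[3,-50,15],[0,0,0]],[100,[6,-100,20],[0,0,0]],[100,[9,-150,20],[0,0,0]],[100,[12,-200,20],[0,0,0]],[100,[15,-250,20],[0,0,0]],[100,[18,-300,20],[0,0,0]],[100,[20,-350,20],[0,0,0]],[100,[22,-395,10],[0,0,0]],[100,[22,-415,0],[0,0,0]],[100,[22,-415,0],[0,0,0]],[100,[22,-415,0],[0,0,0]]]'
python3 - <<'E'
from h import *
o=get_obs(); p=camera("wrist"); C=wcam(o,p); print(o["time"],o["ee_pos"],o["tcp_rot"])
for l in("key","key_bar","plug"):
    for r in pinpoint(p,l)[:3]: print(l,np.round(r["position"],4),round(r["confidence"],2))
rs=regions_of(p,"key"); print([(r["confidence"],r["region"].sum()) for r in rs])
a=rect(p,C,.542,-.19,.098,.05,400); b=rect(p,C,.542,-.19,.05,.05,400); cv2.imwrite("pics/k1.png",np.hstack([a,b])[:,:,::-1])
E
```

```text
time: 5.03
ee_pos: [0.5417, -0.2671, 0.1484]
tcp_rot: [179.9, 0.1, 90.2]
wrist_force: [0.1, 0.2, 0.6]
opening: 0.0853
5.025 [ 0.54169807 -0.26711808  0.14839912] [1.79873043e+02 6.55111097e-02 9.02337247e+01]
key [ 0.6664 -0.1384  0.0307] 0.78
key [ 0.5476 -0.1897  0.049 ] 0.74
key [ 0.6546 -0.247   0.0236] 0.58
key_bar [ 0.6646 -0.1376  0.0718] 0.77
key_bar [ 0.6575 -0.2388  0.0701] 0.73
key_bar [ 0.547  -0.1882  0.0907] 0.67
plug [ 0.5192 -0.2845  0.047 ] 0.83
[(0.84, np.int64(1964)), (0.81, np.int64(2059)), (0.72, np.int64(3069)), (0.56, np.int64(123))]
```

View pics/k1.png

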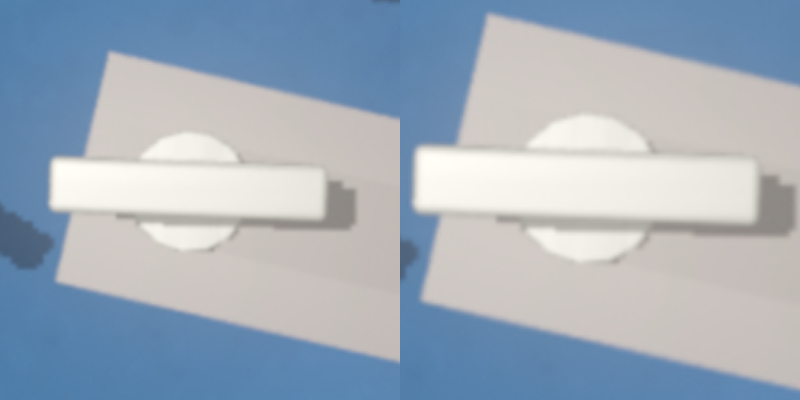

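The key's bar centre is at (187,189) in the left rectified crop, which puts the key at (0.5446, -0.1870) with the bar direction at 87.9°. The collar in the right crop is concentric with it. Approach and grasp.

```bash
python3 -m pendant '[[100,[1.5,40,0],[0,0,-1]],[100,[2.9,80,0],[0,0,-2.3]],[100,[2.9,80,0],[0,0,-2.3]],[100,[2.9,80.1,-40],[0,0,-2.3]],[100,[2.9,80.1,-70],[0,0,-2.3]],[100,[2.9,80.1,-77.5],[0,0,-2.3]],[100,[2.9,80.1,-77.5],[0,0,-2.3]],[100,[2.9,80.1,-77.5],[0,0,-2.3]]]' 80
python3 -m pendant '[[0,[0,0,0],[0,0,0]],[0,[0,0,0],[0,0,0]],[0,[0,0,0],[0,0,0]],[0,[0,0,0],[0,0,0]],[0,[0,0,0],[0,0,0]],[0,[0,0,0],[0,0,0]],[0,[0,0,0],[0,0,0]]]' 80
```

```text
time: 6.28
ee_pos: [0.5454, -0.1877, 0.0728]
tcp_rot: [179.7, 0.1, 87.9]
wrist_force: [-1.2, -0.4, -0.0]
opening: 0.0851
time: 7.15
ee_pos: [0.5455, -0.1877, 0.073]
tcp_rot: [179.7, 0.1, 87.9]
wrist_force: [-0.5, -0.4, 3.6]
opening: 0.0126
```

```bash
python3 -m pendant '[[0,[0,0,20],[0,0,0]],[0,[0,0,50],[0,0,0]],[0,[0,0,80],[0,0,0]],[0,[0,0,110],[0,0,0]],[0,[-2,30,110],[0,0,3]],[0,[-5,80,110],[0,0,8]],[0,[-8,130,110],[0,0,13]],[0,[-11,180,110],[0,0,18]],[0,[-15,230,110],[0,0,23]],[0,[-18,280,110],[0,0,28]],[0,[-21,330,110],[0,0,33]],[0,[-24,370,110],[0,0,37]],[0,[-26,400,110],[0,0,40]],[0,[-26.8,411,105],[0,0,41]],[0,[-26.8,411,100],[0,0,41]],[0,[-26.8,411,100],[0,0,41]]]'
python3 - <<'E'
from h import *
o=get_obs(); p=camera("wrist"); print(o["ee_pos"],o["tcp_rot"],o["wrist_force"],o["torque"])
t=camera("top")
for q in(p,t):
  for l in("key_blade","key","key_bar"):
    for r in pinpoint(q,l)[:5]:
      if abs(r["position"][1]-.22)<.05: print(l,np.round(r["position"],4),round(r["confidence"],2))
save(p,"w2.png",s=1.5)
E
```

```text
time: 9.15
ee_pos: [0.5185, 0.2222, 0.1722]
tcp_rot: [179.8, 0.1, 128.8]
wrist_force: [-0.2, -0.1, -1.2]
opening: 0.0124
[0.51850556 0.2222175  0.17221438] [1.79783293e+02 1.37092499e-01 1.28837171e+02] [-0.22721646 -0.13719906 -1.2287998 ] [0.00442252 0.02331814 0.03862245]
key [0.5182 0.2206 0.1457] 0.93
key_bar [0.5207 0.2224 0.1915] 0.76
```

View pics/w2.png

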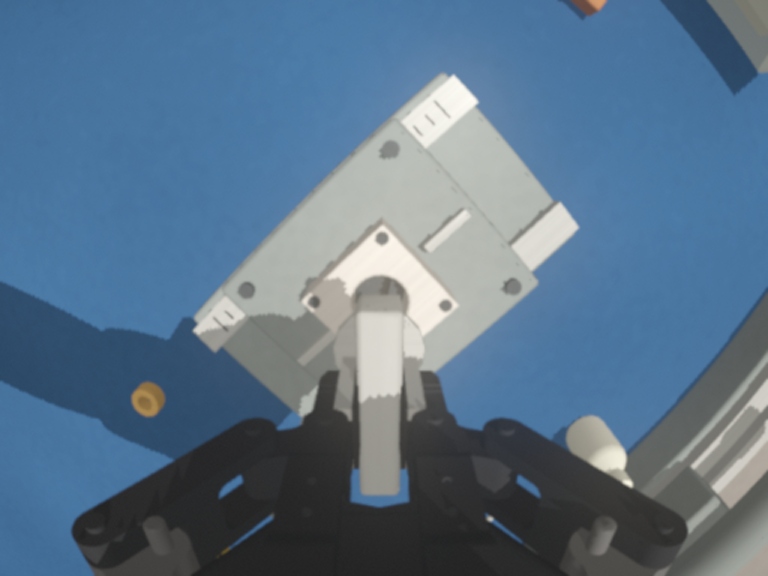

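```bash
python3 - <<'E'
from h import *
o=get_obs(); p=camera("wrist"); C=wcam(o,p)
print(p["img"][180:226,253].astype(int).sum(1)//3)
yaw=np.radians(o["tcp_rot"][2]); d=np.array([np.cos(yaw),np.sin(yaw),0]); n=np.array([-d[1],d[0],0])
T=np.array([*o["ee_pos"]])
for off in(-.002,0,.0007,.003):
  for h in(.053,.035): print(off,h,wproj(p,C,T+d*(.035+off)+[0,0,-.028+h]).round(1))
# mouth far edge
s=np.array([.5183,.2238,.09]); print("mouth",[wproj(p,C,s+d*.0153*k).round(1) for k in(1,0)])
save(p,"w3.png",(200,160,310,290),5)
E
```

```text
[238 236 228 202 160 136 134 132 126 122 124 123 117 113 112 115 129 144
 152 154 155 155 156 157 157 158 161 173 190 202 209 212 213 214 214 214
 214 214 214 214 214 214 214 214 214 214]
-0.002 0.053 [252.6 212.9]
-0.002 0.035 [252.4 199.4]
0 0.053 [252.6 208.4]
0 0.035 [252.4 195.5]
0.0007 0.053 [252.6 206.9]
0.0007 0.035 [252.4 194.1]
0.003 0.053 [252.6 201.7]
0.003 0.035 [252.4 189.5]
mouth [array([251.9, 183.4]), array([251.9, 201.7])]
```

View pics/w3.png

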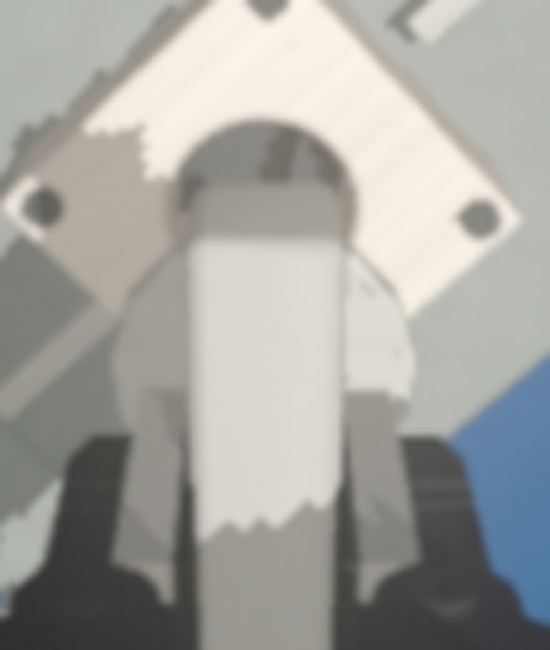

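The bar end edges at rows 196 and 207.5 match the prediction: the key sits about 0.3 mm along the bar from the TCP, and upright. Blade into the bore, stopping before the pilot.

```bash
python3 -m pendant '[[0,[0,1.4,0],[0,0,0]],[0,[0,1.4,-15],[0,0,0]],[0,[0,1.4,-28],[0,0,0]],[0,[0,1.4,-35],[0,0,0]],[0,[0,1.4,-36],[0,0,0]],[0,[0,1.4,-36],[0,0,0]],[0,[0,1.4,-36],[0,0,0]]]'
```

```text
time: 10.48
ee_pos: [0.519, 0.2246, 0.1377]
tcp_rot: [179.6, 0.2, 128.9]
wrist_force: [-0.2, 0.1, -1.4]
opening: 0.0129
```

```bash
python3 -m pendant '[[0,[-0.5,-1,0],[0,0,0]],[0,[-0.5,-1,-2],[0,0,0]],[0,[-0.5,-1,-4],[0,0,0]],[0,[-0.5,-1,-4],[0,0,0]],[0,[-0.5,-1,-4],[0,0,0]]]'
```

```text
time: 11.1
ee_pos: [0.5184, 0.2237, 0.1336]
tcp_rot: [179.6, 0.2, 128.9]
wrist_force: [0.5, 0.3, -1.9]
opening: 0.0124
```

```bash
python3 -m pendant '[[0,[0,0,-1],[0,0,0]],[0,[0,0,-2],[0,0,0]],[0,[0,0,-3],[0,0,0]],[0,[0,0,-4],[0,0,0]],[0,[0,0,-4],[0,0,0]],[0,[0,0,-4],[0,0,0]]]'; python3 -m pendant '[[0,[0,0,-1],[0,0,0]],[0,[0,0,-1],[0,0,0]]]'; python3 -m pendant '[[0,[0,0,-1],[0,0,0]],[0,[0,0,-1],[0,0,0]]]'
```

```text
time: 11.85
ee_pos: [0.5185, 0.2236, 0.1297]
tcp_rot: [179.6, 0.2, 128.9]
wrist_force: [-0.1, 0.2, -1.3]
opening: 0.0126
time: 12.1
ee_pos: [0.5186, 0.2237, 0.1289]
tcp_rot: [179.6, 0.2, 128.9]
wrist_force: [0.3, 0.1, -0.0]
opening: 0.0125
time: 12.35
ee_pos: [0.5186, 0.2237, 0.1279]
tcp_rot: [179.6, 0.2, 128.9]
wrist_force: [0.3, 0.3, 0.6]
opening: 0.0124
```

Contact with the spindle came at TCP z of about 0.129, as predicted, at roughly 2 N and no side force. Press 1 mm more, then turn clockwise.

```bash
python3 -m pendant '[[0,[0,0,-1],[0,0,0]],[0,[0,0,-1],[0,0,-2]],[0,[0,0,-1],[0,0,-4]],[0,[0,0,-1],[0,0,-4]]]'; python3 -m pendant '[[0,[0,0,0],[0,0,-2]],[0,[0,0,0],[0,0,-4]],[0,[0,0,0],[0,0,-4]]]';  python3 -m pendant '[[0,[0,0,0],[0,0,-2]],[0,[0,0,0],[0,0,-4]],[0,[0,0,0],[0,0,-4]]]'
```

```text
time: 12.85
ee_pos: [0.5186, 0.2237, 0.1269]
tcp_rot: [179.6, 0.2, 124.9]
wrist_force: [-1.0, 0.4, -1.5]
opening: 0.0128
time: 13.22
ee_pos: [0.5185, 0.2237, 0.1267]
tcp_rot: [179.6, 0.2, 120.8]
wrist_force: [-0.4, 0.3, -0.8]
opening: 0.0126
time: 13.6
ee_pos: [0.5185, 0.2237, 0.1267]
tcp_rot: [179.6, 0.2, 116.8]
wrist_force: [-0.8, 0.4, -2.0]
opening: 0.0123
```

The vertical force fell back to the free-hanging value (-1.5 N), so the slot rose over the blade. Lower in small steps, watching the force.

```bash
python3 -m pendant '[[0,[0,0,-1],[0,0,0]],[0,[0,0,-2],[0,0,0]],[0,[0,0,-2],[0,0,0]]]'; python3 -m pendant '[[0,[0,0,-1],[0,0,0]],[0,[0,0,-1],[0,0,0]]]'
```

```text
time: 13.98
ee_pos: [0.5184, 0.2236, 0.1245]
tcp_rot: [179.7, 0.2, 116.8]
wrist_force: [0.1, 0.2, -1.7]
opening: 0.0123
time: 14.22
ee_pos: [0.5184, 0.2236, 0.1235]
tcp_rot: [179.7, 0.2, 116.8]
wrist_force: [-0.1, -0.5, -1.5]
opening: 0.0128
```

```bash
python3 -m pendant '[[0,[0,0,-1],[0,0,0]],[0,[0,0,-2],[0,0,0]],[0,[0,0,-3],[0,0,0]],[0,[0,0,-4],[0,0,0]],[0,[0,0,-4],[0,0,0]]]'; python3 -m pendant '[[0,[0,0,-1],[0,0,0]],[0,[0,0,-1],[0,0,0]]]'; python3 -m pendant '[[0,[0,0,-0.7],[0,0,0]],[0,[0,0,-0.7],[0,0,0]]]'
```

```text
time: 14.85
ee_pos: [0.5183, 0.2235, 0.1193]
tcp_rot: [179.7, 0.2, 116.8]
wrist_force: [-0.1, -0.2, -1.1]
opening: 0.0128
time: 15.1
ee_pos: [0.5183, 0.2236, 0.1182]
tcp_rot: [179.7, 0.2, 116.8]
wrist_force: [-0.5, -0.2, -1.9]
opening: 0.0126
time: 15.35
ee_pos: [0.5183, 0.2236, 0.118]
tcp_rot: [179.7, 0.2, 116.8]
wrist_force: [-1.9, -0.8, 3.8]
opening: 0.0123
```

The collar met the boss at TCP z 0.118, exactly as predicted. Now clockwise towards the locked line, watching the torque.

```bash
python3 -m pendant '[[0,[0,0,0.3],[0,0,-3]],[0,[0,0,0.3],[0,0,-6]],[0,[0,0,0.3],[0,0,-9]],[0,[0,0,0.3],[0,0,-12]],[0,[0,0,0.3],[0,0,-15]],[0,[0,0,0.3],[0,0,-18]],[0,[0,0,0.3],[0,0,-21]],[0,[0,0,0.3],[0,0,-24]],[0,[0,0,0.3],[0,0,-27]],[0,[0,0,0.3],[0,0,-30]],[0,[0,0,0.3],[0,0,-30]]]'; python3 -c "from h import *;print(get_obs()['torque'])"
for i in 1 2 3; do python3 -m pendant '[[0,[0,0,0],[0,0,-1.5]],[0,[0,0,0],[0,0,-3]],[0,[0,0,0],[0,0,-3]]]' ; python3 -c "from h import *;print(get_obs()['torque'])"; done
```

```text
time: 16.73
ee_pos: [0.5184, 0.2236, 0.1181]
tcp_rot: [179.6, 0.2, 86.8]
wrist_force: [-0.2, -0.8, -1.2]
opening: 0.0124
[-0.01034229 -0.12179759 -0.01028503]
time: 17.1
ee_pos: [0.5184, 0.2236, 0.1181]
tcp_rot: [179.6, 0.2, 83.8]
wrist_force: [-0.2, -0.4, -2.3]
opening: 0.0126
[-0.00451785 -0.11026739  0.05060172]
time: 17.48
ee_pos: [0.5184, 0.2236, 0.1181]
tcp_rot: [179.6, 0.2, 80.8]
wrist_force: [0.3, -0.5, -2.4]
opening: 0.0126
[-0.04458329 -0.12259257 -0.02622221]
time: 17.85
ee_pos: [0.5184, 0.2236, 0.1181]
tcp_rot: [179.6, 0.2, 77.7]
wrist_force: [-0.3, -0.8, -1.3]
opening: 0.0124
[-0.03014295 -0.15744745  0.1013202 ]
```

```bash
for i in 1 2 3; do python3 -m pendant '[[0,[0,0,0],[0,0,-1.5]],[0,[0,0,0],[0,0,-1.5]]]' ; python3 -c "from h import *;print(get_obs()['torque'],get_obs()['tcp_rot'])"; done
```

```text
time: 18.1
ee_pos: [0.5184, 0.2236, 0.1181]
tcp_rot: [179.7, 0.2, 76.2]
wrist_force: [0.6, -0.2, -1.7]
opening: 0.0124
[ 0.00892388 -0.13992438  0.07311439] [1.79651153e+02 1.75117337e-01 7.61932753e+01]
time: 18.35
ee_pos: [0.5185, 0.2235, 0.1181]
tcp_rot: [179.6, 0.2, 74.7]
wrist_force: [0.7, -0.2, -1.1]
opening: 0.0125
[-0.02623175 -0.17015078  0.0183653 ] [1.79646590e+02 1.76235870e-01 7.46560844e+01]
time: 18.6
ee_pos: [0.5185, 0.2236, 0.1181]
tcp_rot: [179.6, 0.2, 73.1]
wrist_force: [0.5, -0.8, -1.8]
opening: 0.0127
[-0.08896575 -0.1380556   0.16526066] [1.79645918e+02 1.75720223e-01 7.31296290e+01]
```

```bash
for i in 1 2; do python3 -m pendant '[[0,[0,0,0],[0,0,-0.8]],[0,[0,0,0],[0,0,-0.8]]]' |grep rot; python3 -c "from h import *;print(get_obs()['torque'],get_obs()['tcp_rot'])"; done
```

```text
tcp_rot: [179.6, 0.2, 72.3]
[-0.07523819 -0.05915146  0.24421268] [1.79646740e+02 1.78554212e-01 7.23192528e+01]
tcp_rot: [179.6, 0.2, 71.5]
[-0.11408747 -0.16898477  0.38497838] [1.79643748e+02 1.77566370e-01 7.15121560e+01]
```

The stop is clear: torque rises from about 0.06 to 0.38 N m over the last 2°, with the blade at the end of its play past the locked line. Turning the bar back inside the play to the ridge line (82°) leaves the spindle at its stop. Then press lightly down and check.

```bash
python3 -m pendant '[[0,[0,0,0],[0,0,3]],[0,[0,0,0],[0,0,6]],[0,[0,0,0],[0,0,9]],[0,[0,0,0],[0,0,10.3]],[0,[0,0,0],[0,0,10.3]],[0,[0,0,-0.6],[0,0,10.3]],[0,[0,0,-0.6],[0,0,10.3]]]'; python3 -c "from h import *;print(get_obs()['torque'],get_obs()['tcp_rot'])"
```

```text
time: 19.98
ee_pos: [0.5184, 0.2236, 0.118]
tcp_rot: [179.6, 0.2, 81.8]
wrist_force: [-2.5, -1.0, 4.3]
opening: 0.0127
[-0.16105282  0.54817611 -0.03782423] [1.79623678e+02 1.61540438e-01 8.17829179e+01]
```

```bash
python3 -m pendant '[[25,[0,0,0.3],[0,0,0]],[35,[0,0,0.3],[0,0,0]],[60,[0,0,0.3],[0,0,0]],[100,[0,0,0.3],[0,0,0]],[100,[0,0,0.3],[0,0,0]],[100,[0,0,0.3],[0,0,0]],[100,[0,0,25],[0,0,0]],[100,[0,0,65],[0,0,0]],[100,[-5,-40,65],[0,0,0]],[100,[-10,-78,50],[0,0,0]],[100,[-10,-78,40],[0,0,0]],[100,[-10,-78,40],[0,0,0]],[100,[-10,-78,40],[0,0,0]]]'
python3 - <<'E'
from h import *
o=get_obs(); p=camera("wrist"); C=wcam(o,p); print(o["time"],o["ee_pos"],o["tcp_rot"])
a=rect(p,C,.5183,.2238,.143,.05,400); b=rect(p,C,.5183,.2238,.07,.09,400); cv2.imwrite("pics/f1.png",np.hstack([a,b])[:,:,::-1])
m=(a.min(2)>195).astype(np.uint8)
for q in(p,camera("scene"),camera("top")):
  for l in("key","key_bar"):
    for r in pinpoint(q,l)[:6]:
      if abs(r["position"][1]-.22)<.05: print(l,np.round(r["position"],4),round(r["confidence"],2))
E
```

```text
time: 21.6
ee_pos: [0.5086, 0.1463, 0.1583]
tcp_rot: [179.6, 0.2, 81.8]
wrist_force: [-0.5, -0.3, 0.5]
opening: 0.0854
21.6 [0.50858    0.14627868 0.15830942] [1.79617561e+02 1.50063757e-01 8.18275308e+01]
key [0.5173 0.2225 0.0943] 0.68
key_bar [0.5229 0.2243 0.1346] 0.58
key [0.5209 0.2251 0.0905] 0.51
key [0.5167 0.2246 0.0924] 0.42
key_bar [0.5164 0.2278 0.1316] 0.46
```

View pics/f1.png

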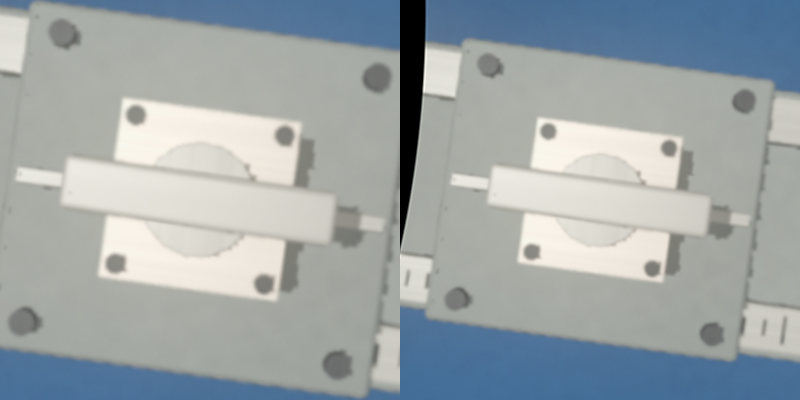

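The T-bar runs (66,157)-(338,196), a slope of 8.2° against 8.0° for the boss and ridges. It is centred on the socket, and its apparent length of 69 mm fits the fully-home height. Handing in.

```bash
python3 -c "from workcell import *;print(job_done())"
```

```text
the job is handed in; nothing more can be done
None
```

The steel T-key is in the clamp socket, fully home, with its bar in line with the ridges. I handed the job in at about 22 s of the 64 s allowed.

- **Key in the slot:** I took the key from the storage block and lowered it until the blade met the spindle. I pressed about 2 mm (well short of the 7 mm bottom) and turned it clockwise until the blade dropped in. It then went down freely until the collar met the boss at the predicted height, with about 5 N of contact force.
- **Turned to the stop:** I kept turning clockwise until the torque rose to about 0.38 N m, which left the bar about 10° past the locked line by tool angle. I took this as the blade's 7° play plus some give in the grip. I then turned the key back to the locked line and released it. The torque there was close to zero, so the spindle should still be at its stop.
- **Last checks:** The bar lies at 8.2° against 8.0° for the saddle. It is centred on the socket, and its apparent height fits the collar lying on the boss. The gripper is clear of everything.
- **Limits of the checks:** The spindle's angle cannot be measured, so I rely on the torque rise for the stop. The networks' position estimates for the key varied by about 2–6 mm around my own measurements. I did not look again at the plug or the other things on the bench, but nothing was reached for or touched near them.

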